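Lay out the aircraft's spare parts in their foam nests

ROBOT

A 6-joint arm with a two-finger parallel gripper is mounted at the origin on the work surface. World frame = base frame: x ahead of the robot, y to its left, z up, the work surface at z = 0. Lengths are in mm, angles in degrees, forces in N, time in s.
With the tool pointing down it reaches from about 300 to 850 mm from the base axis. Payload 4.2 kg.
Tool frame: the origin (TCP) lies between the finger pads; the fingertips stand 11 mm ahead of it and the grasp point (between the pads) lies 8 mm behind it (env.tips_ahead is the distance from the TCP to the fingertips, in mm); z points along the fingers, y is the line along which they close (so a half turn about z gives the same grasp; the last joint's range is limited). The gripper opens to 91 mm and grips with 3 to 60 N. Pads are 32 mm wide; open, the fingers measure 118 mm over their backs; the gripper's body (76 mm by 178 mm) begins 60 mm behind the grasp point.
Start: joints at [-65.947, 18.312, 89.639, -0, 72.044, -1.146], TCP at [244.816, -520.295, 224.976] pointing down, gripper open.
Joint ranges: [-177.97, 177.97], [-48.28, 115.42], [12.27, 149.76], [-77.06, 257.06], [2.81, 150.46], [-146.56, 146.56]. Speed limits (degrees/s): [147.25, 147.25, 180, 180, 180, 180].

INTERFACE

Orientations are given as [roll, pitch, yaw] about the fixed x, y, z axes, in that order (R = Rz(yaw) Ry(pitch) Rx(roll)).
In Python, from workcell import env, cams gives the robot as it stands.
- The arm moves only by the tool step_arm, never from a script. Its arguments are lists of equal length, an entry for each row: "linear": the shift along the tool's x, y, z in units of 30 cm (1.0 is 30 cm), a list of three; "turn": the turn about the tool's z in units of 360 degrees (1.0 is 360 degrees). In form: {"linear": [[tx, ty, tz], ...], "turn": [turn, ...]}. A call has 1 to 20 rows; each row is the pose to reach, as a shift and turn from the pose commanded when the call began, along the tool's axes at that moment, turning the shorter way round; what a row does not reach only later rows make up. A row lasts 1/8 s, in which the tool goes at most 62.5 mm and 10.7 degrees, less where a joint would pass 70% of its speed; a pose out of reach is approached as far as the arm can. A call with a number of a shift or a turn outside -1 to 1 is refused whole. A call with a gripper value outside its range is refused whole. "fingers" is the closure, from -1 (fully open) to 1 (shut), so that 0 is half open, set as the call begins (left out, the last holds). The fingers move at their own pace and stop on an object; "force" is the grip in N (left out, the last holds). Time passes only in rows, so rows that repeat a pose let the fingers close. It gives the time, the measured TCP pose, the force, the opening and the grip force at its end, in the units of the state.
- env.state(): the state, without advancing time (a new reading comes with each control period).
- cams.grab_frame(name): name is "side" or "top"; returns a dict with "color" (480x640x3 uint8, blue, green, red), "fx", "fy", "cx", "cy" (pixels), "extrinsics" (4x4, takes a point from camera to world coordinates). Camera axes: x right, y down, z forward; pixel columns grow to the right and rows downward; lengths in mm; the calibration is good to about 2 mm. A picture is of the moment at which its call begins. There is no depth.
- env.job_done(): hands the job in; it is judged then, once.
The state is a dict: "time_s": time; "qpos": joint angles; "qvel": joint speeds; "effort": joint torques, N m; "ee_pos": TCP position; "ee_rot": TCP orientation; "force": force on the tool from outside, world axes, zero at the start; "torque": the same for the moment, N m; "gripper_width": finger opening in mm; "gripper_force": force on a finger pad.
Only numpy, scipy, OpenCV 4.12 (cv2) and the standard library are available. Lean on these libraries where they do the work, as an engineer would, in place of code of your own. Each camera call takes 0.05 s, during which the arm holds its last target. There are 200 camera calls.

TASK

Pack the survey aircraft's spares for the pre-flight kit: put the big motor, the small motor, the battery and the propeller each into the foam nest whose recess matches its shape and size, lying fully down on the recess floor, with the motors upright shaft up and the propeller hub up. Set each part down rather than dropping it, and leave the blue nose cap and the screwdriver where they are.

Things in the scene. Friction and masses are not known exactly. Their poses are not given: they have to be found in the camera images.
- big_motor: The larger of two dark electric motors standing upright: a drum 50 mm in diameter and 36 mm high, with a 6 mm shaft on top reaching 50 mm. About 0.2 kg. Loose. Origin: centre of its underside; z along the shaft.
- small_motor: The smaller dark electric motor, upright: a drum 30 mm in diameter and 34 mm high, with a 6 mm shaft on top reaching 44 mm. About 70 g. Loose. Origin: centre of its underside; z along the shaft.
- battery: Grey battery pack with a pale wrapper, a block lying flat: 100 mm long (x), 36 mm wide (y), 32 mm high. About 0.22 kg. Loose. Origin: centre of its underside.
- propeller: Black two-blade propeller lying flat, hub up: 160 mm tip to tip along x, blades 18 mm wide and 5 mm high above the surface it lies on; at the middle a round hub 26 mm in diameter, straight-sided to 26 mm height and domed to 34 mm, by which it is gripped. About 35 g. Loose. Origin: centre of its underside.
- big_round_nest: Fixed dark foam block 90 x 90 mm, 16 mm high, with a round recess 66 mm in diameter and 8 mm deep (lighter grey floor, 8 mm above the bench). For the big motor. Origin: centre of its underside, on the bench, below the middle of the recess; z up.
- small_round_nest: Fixed dark foam block 70 x 70 mm, 16 mm high, with a round recess 46 mm in diameter and 8 mm deep (lighter grey floor, 8 mm above the bench). For the small motor. Origin: centre of its underside, on the bench; z up.
- oblong_nest: Fixed dark foam block 140 x 76 mm, 16 mm high, with a rectangular recess 116 mm (x) by 52 mm (y), 8 mm deep (lighter grey floor, 8 mm above the bench). For the battery, either way round. Origin: centre of its underside, on the bench; x along its length.
- slot_nest: Fixed dark foam block 192 x 76 mm, 16 mm high, with a propeller-shaped recess 8 mm deep (lighter grey floor, 8 mm above the bench): a slot 176 mm (x) by 34 mm (y), widened to 52 mm in y over the middle 44 mm for the hub. For the propeller, either way round. Origin: centre of its underside, on the bench; x along its length.
- nose_cap: Bystander: blue domed nose cap, 68 mm in diameter, 58 mm high, loose on the bench to the robot's right. Origin: centre of its underside.
- screwdriver: Bystander: screwdriver 170 mm long lying on the bench to the robot's left, loose. Origin: under its middle; x along it towards the tip.
Mind the look-alikes: they are no part of the job. What is meant by the battery is not green, and is the smaller of those in its own colour.

How it is judged:
By the outcome, as a careful person would: the job done as asked, in the order asked, and still so for the second after the job is handed in, with the robot touching nothing.
It also fails if it takes over 106 s, if anything falls off the work surface, if the arm or the gripper's body presses on something with over 40 N, if the wrist force passes 120 N, or if a joint passes its speed limit or range.

## Working session

There is one attempt and no reset: what is moved stays moved. The work goes in short steps, Python scripts to look and compute and a tool call to move; the robot and the scene stay as the last step left them, time stands still between calls to the robot, and variables do not carry over. Pictures are saved under pics/ and viewed, at most 14 in all, crops included, and the job is handed in when it is done.

Besides the shell and the picture viewer there is one more tool, called after "Call:" as name(argument=value, ...) on one line, values as JSON. step_arm: Moves the arm, as the interface text tells. Its arguments: {"type":"object","properties":{"linear":{"type":"array"},"turn":{"type":"array"},"fingers":{"type":"number"},"force":{"type":"number"}},"required":["linear","turn"]}

```bash
mkdir -p pics; ls; python3 - <<'E'
from workcell import env,cams
import cv2,numpy as np
for n in("top","side"):
    f=cams.grab_frame(n);cv2.imwrite(f"pics/{n}0.png",f["color"]);print(n,f["fx"],f["fy"],f["cx"],f["cy"],np.round(f["extrinsics"],3).tolist())
s=env.state();print(s["ee_pos"],s["ee_rot"],s["time_s"],s["gripper_width"])
E
```

```text
pics
top 525.3114292622844 525.3114292622844 320.90440000745633 239.2669675050369 [[0.017, -0.994, 0.11, 287.562], [-1.0, -0.018, -0.008, 28.477], [0.01, -0.11, -0.994, 1445.109], [0.0, 0.0, 0.0, 1.0]]
side 577.4774390070851 577.4774390070851 328.0525022270519 230.46815857429414 [[-0.966, -0.191, 0.172, 171.696], [-0.257, 0.738, -0.624, 968.379], [-0.008, -0.647, -0.762, 1191.609], [0.0, 0.0, 0.0, 1.0]]
[ 244.6313258  -519.8900117   224.20295975] [-1.79909813e+02 -1.89576142e-04  2.52011143e+01] 0.1 90.99439397335115
```

View pics/top0.png

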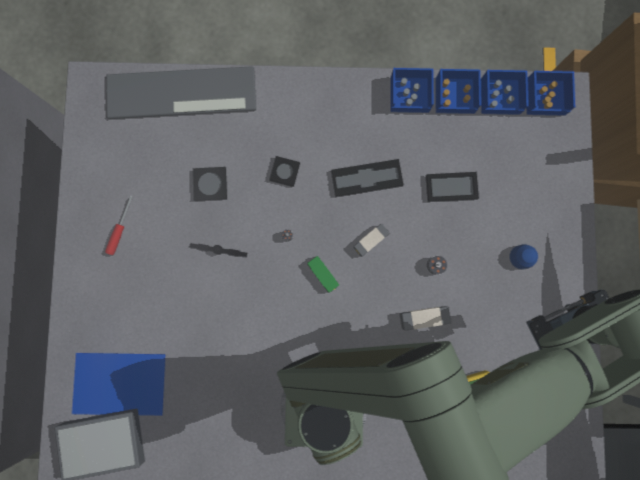

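View pics/side0.png

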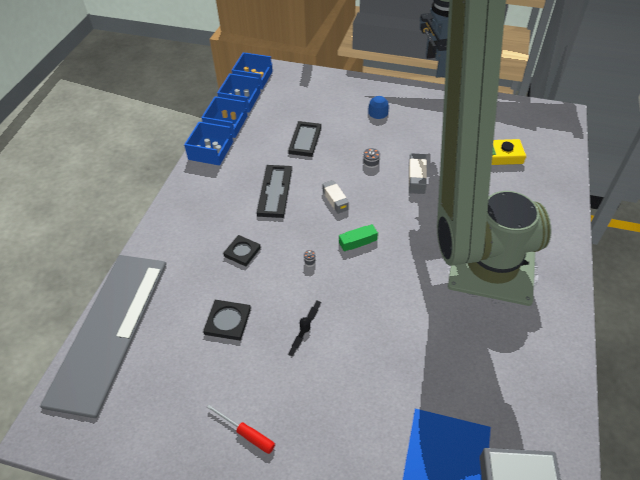

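```bash
cat > h.py <<'E'
from workcell import env,cams
import cv2,numpy as np
def ray(f,p,z):
    d=f["extrinsics"][:3,:3]@np.array([(p[0]-f["cx"])/f["fx"],(p[1]-f["cy"])/f["fy"],1.]);o=f["extrinsics"][:3,3]
    return (o+d*(z-o[2])/d[2])[:2]
def proj(f,P):
    E=np.linalg.inv(f["extrinsics"]);c=E[:3,:3]@np.array(P,float)+E[:3,3]
    return np.array([f["fx"]*c[0]/c[2]+f["cx"],f["fy"]*c[1]/c[2]+f["cy"]])
def crop(f,name,x0,y0,x1,y1,k):
    cv2.imwrite(name,cv2.resize(f["color"][y0:y1,x0:x1],None,fx=k,fy=k,interpolation=cv2.INTER_CUBIC))
E
python3 - <<'E'
from h import *
f=cams.grab_frame("top");crop(f,"pics/tc.png",185,150,485,335,2.6)
g=cams.grab_frame("side");crop(g,"pics/sc.png",195,90,445,365,2.1)
for q in ((209,183),(284,171),(367,177),(452,187)):print(q,ray(f,q,16))
E
```

```text
(209, 183) [596.44876206 328.81254913]
(284, 171) [634.30194751 122.5258881 ]
(367, 177) [ 621.76127077 -108.10015361]
(452, 187) [ 598.01502214 -344.32562097]
```

View pics/tc.png

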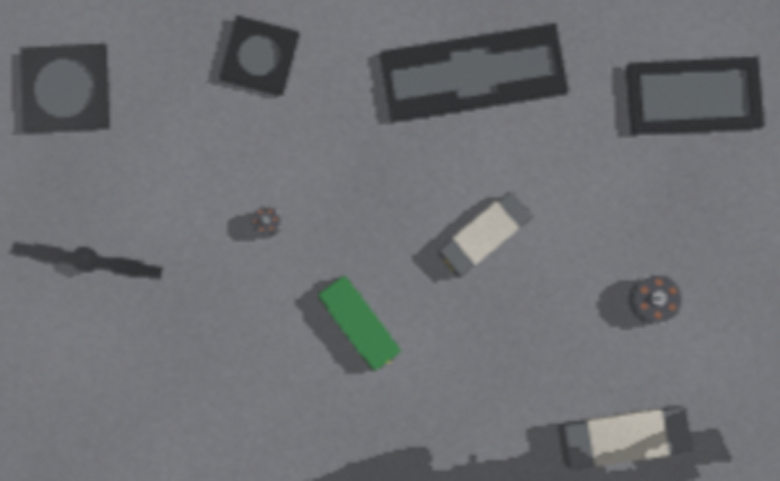

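View pics/sc.png

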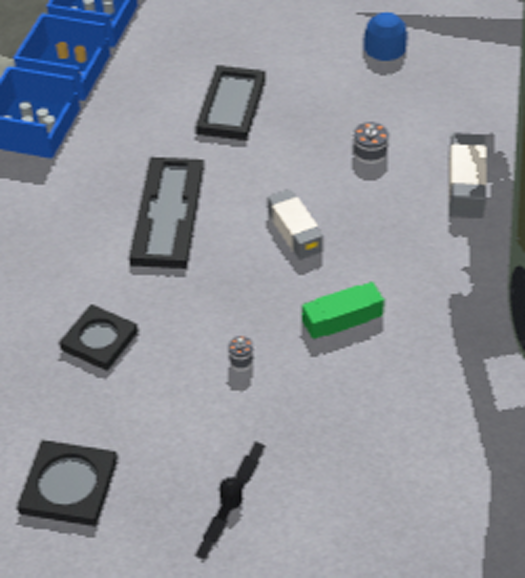

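```bash
python3 - <<'E'
from h import *
F={n:cams.grab_frame(n) for n in("top","side")}
for n,f in F.items():
    im=f["color"];gr=cv2.cvtColor(im,cv2.COLOR_BGR2GRAY);hsv=cv2.cvtColor(im,cv2.COLOR_BGR2HSV)
    print(n)
    def rect(c,z):
        p=np.float32([ray(f,q,z) for q in c.reshape(-1,2)]);(m,(a,b),t)=cv2.minAreaRect(p)
        if a<b:a,b,t=b,a,t+90
        return "c",np.round(m,1),"L %.0f W %.0f ang %.1f"%(a,b,(t+90)%180-90)
    nests={"big":(595,330),"small":(634,122),"slot":(622,-108),"obl":(598,-344)}
    big=cv2.resize(gr,None,fx=4,fy=4,interpolation=cv2.INTER_CUBIC)
    def comp(mask,P,rad,z,k=4):
        u=proj(f,(*P,z));m=np.zeros_like(mask);cv2.circle(m,tuple(int(v*k) for v in u),int(rad*k),255,-1);return mask&m
    th=62 if n=="top" else 75
    for k,P in nests.items():
        r={"big":32,"small":24,"slot":55,"obl":42}[k]
        m=comp((big<th).astype(np.uint8)*255,P,r,16)
        cs,h=cv2.findContours(m,cv2.RETR_CCOMP,cv2.CHAIN_APPROX_NONE)
        sc=lambda c:(c.astype(float)+.5)/4-.5
        o=[c for c,hh in zip(cs,h[0]) if hh[3]<0];i=[c for c,hh in zip(cs,h[0]) if hh[3]>=0]
        print(k,"out",rect(sc(max(o,key=cv2.contourArea)),12), "in",rect(sc(max(i,key=cv2.contourArea)),12) if i else None)
    # battery wrapper
    bt=ray(F["top"],(371,240),32)
    m=comp((big>(150 if n=="top" else 195)).astype(np.uint8)*255,bt,30,32);cs,_=cv2.findContours(m,0,1)
    if cs:print("wrap",rect((max(cs,key=cv2.contourArea)+.5)/4-.5,32))
    for k,q,h in(("bigm",(438.5,264.5),36),("smallm",(287,235),34)):
        P=ray(F["top"],q,h)
        col=cv2.resize(im,None,fx=4,fy=4,interpolation=cv2.INTER_CUBIC).astype(int)
        m=comp(((col[...,2]-col[...,0])>25).astype(np.uint8)*255,P,14 if k=="bigm" else 9,h)
        ys,xs=np.nonzero(m);c=((xs.max()+xs.min()+1)/8-.5,(ys.max()+ys.min()+1)/8-.5)
        print(k,len(xs),c,ray(f,c,h),"mean",ray(f,((xs.mean()+.5)/4-.5,(ys.mean()+.5)/4-.5),h))
    P=ray(F["top"],(218,250),5)
    m=comp((big<(70 if n=="top" else 75)).astype(np.uint8)*255,P,34 if n=="top" else 36,5);cs,_=cv2.findContours(m,0,1)
    c=(max(cs,key=cv2.contourArea)+.5)/4-.5;print("prop",rect(c,4))
    pts=c.reshape(-1,2);hull=pts
    W=np.array([ray(f,q,4) for q in pts]);D=np.linalg.norm(W[:,None]-W[None],axis=2);i,j=np.unravel_index(D.argmax(),D.shape);print("tips",W[i],W[j],D.max())
E
```

```text
top
big out ('c', array([598. , 298.3]), 'L 88 W 35 ang 9.5') in ('c', array([626.5, 302.4]), 'L 4 W 3 ang 2.2')
small out ('c', array([634.9, 122.5]), 'L 71 W 69 ang -13.6') in ('c', array([635.9, 122.9]), 'L 47 W 46 ang 46.8')
slot out ('c', array([ 620.8, -107.4]), 'L 191 W 77 ang -79.5') in ('c', array([ 621.5, -106.8]), 'L 178 W 55 ang -80.9')
obl out ('c', array([ 600.1, -343.7]), 'L 142 W 77 ang -86.0') in ('c', array([ 601.1, -344.3]), 'L 117 W 55 ang -85.9')
wrap ('c', array([ 446.3, -120.3]), 'L 60 W 36 ang -49.1')
bigm 487 (np.float64(437.875), np.float64(264.375)) [ 381.08230255 -298.77993153] mean [ 381.18553959 -298.28108812]
smallm 53 (np.float64(287.5), np.float64(234.375)) [455.26787617 107.57981592] mean [458.22022504 109.16151473]
prop ('c', array([413.8, 298.5]), 'L 156 W 23 ang 84.5')
tips [424.22232636 376.12028444] [403.52767712 220.91308325] 156.5807900361945
side
big out ('c', array([598.7, 329.8]), 'L 98 W 94 ang -85.8') in ('c', array([599.7, 328.9]), 'L 64 W 63 ang 63.1')
small out ('c', array([638.1, 124. ]), 'L 79 W 77 ang 76.3') in ('c', array([639.7, 122.5]), 'L 45 W 42 ang 49.1')
slot out ('c', array([ 624.2, -105.8]), 'L 206 W 77 ang -79.5') in ('c', array([ 625.3, -108. ]), 'L 172 W 56 ang -78.5')
obl out ('c', array([ 603.8, -342.1]), 'L 157 W 78 ang -85.5') in ('c', array([ 605. , -345.1]), 'L 113 W 57 ang -85.5')
wrap ('c', array([ 450.2, -122.4]), 'L 62 W 39 ang -49.3')
bigm 530 (np.float64(371.25), np.float64(153.0)) [ 385.7850296  -301.19724113] mean [ 385.39056577 -300.86074788]
smallm 312 (np.float64(309.0), np.float64(253.625)) [459.88060646 106.98830476] mean [459.18825715 108.21117818]
prop ('c', array([419. , 298.8]), 'L 159 W 30 ang 85.7')
tips [425.67535507 378.09395374] [403.67688414 220.39045892] 159.23041481145674
```

```bash
cat > plan.py <<'E'
import numpy as np,json,sys
def plan(cur,wps):
    """cur=(x,y,z,yaw); wps=[(x,y,z,yaw,rows)]: rows of tool shifts (x 300 mm) and turns"""
    a=np.radians(cur[3]);L=[];T=[];p=np.array(cur,float)
    for w in wps:
        q=np.array(w[:4],float)
        for k in range(1,w[4]+1):
            s=k/w[4];s=s*s*(3-2*s);d=p+(q-p)*s-np.array(cur)
            L.append([round(float(v),3) for v in np.array([d[0]*np.cos(a)+d[1]*np.sin(a),d[0]*np.sin(a)-d[1]*np.cos(a),-d[2]])/300]);T.append(round(float(-d[3]/360),4))
        p=q
    print(json.dumps({"linear":L,"turn":T}))
E
python3 - <<'E'
from plan import plan
S=(244.8,-520.3,225,25.2)
A=(383.3,-299.8)
plan(S,[(*A,110,25.2,9),(*A,23,25.2,7)])
B=(598,329)
plan((*A,23,25.2),[(*A,100,25.2,4),(500,0,100,25.2,9),(*B,100,25.2,6)])
E
```

```text
{"linear": [[0.025, -0.016, 0.013], [0.092, -0.059, 0.048], [0.189, -0.121, 0.099], [0.305, -0.195, 0.16], [0.426, -0.273, 0.223], [0.541, -0.347, 0.284], [0.638, -0.409, 0.335], [0.706, -0.452, 0.37], [0.731, -0.468, 0.383], [0.731, -0.468, 0.399], [0.731, -0.468, 0.441], [0.731, -0.468, 0.497], [0.731, -0.468, 0.559], [0.731, -0.468, 0.616], [0.731, -0.468, 0.657], [0.731, -0.468, 0.673]], "turn": [-0.0, -0.0, -0.0, -0.0, -0.0, -0.0, -0.0, -0.0, -0.0, -0.0, -0.0, -0.0, -0.0, -0.0, -0.0, -0.0]}
{"linear": [[0.0, 0.0, -0.04], [0.0, 0.0, -0.128], [0.0, 0.0, -0.217], [0.0, 0.0, -0.257], [0.027, -0.025, -0.257], [0.098, -0.093, -0.257], [0.202, -0.191, -0.257], [0.324, -0.308, -0.257], [0.453, -0.431, -0.257], [0.576, -0.547, -0.257], [0.679, -0.645, -0.257], [0.751, -0.713, -0.257], [0.777, -0.739, -0.257], [0.834, -0.802, -0.257], [0.975, -0.96, -0.257], [1.159, -1.165, -0.257], [1.342, -1.371, -0.257], [1.484, -1.529, -0.257], [1.54, -1.592, -0.257]], "turn": [-0.0, -0.0, -0.0, -0.0, -0.0, -0.0, -0.0, -0.0, -0.0, -0.0, -0.0, -0.0, -0.0, -0.0, -0.0, -0.0, -0.0, -0.0, -0.0]}
```

Call:
step_arm(linear=[[0.025, -0.016, 0.013], [0.092, -0.059, 0.048], [0.189, -0.121, 0.099], [0.305, -0.195, 0.16], [0.426, -0.273, 0.223], [0.541, -0.347, 0.284], [0.638, -0.409, 0.335], [0.706, -0.452, 0.37], [0.731, -0.468, 0.383], [0.731, -0.468, 0.399], [0.731, -0.468, 0.441], [0.731, -0.468, 0.497], [0.731, -0.468, 0.559], [0.731, -0.468, 0.616], [0.731, -0.468, 0.657], [0.731, -0.468, 0.673], [0.731, -0.468, 0.673]], turn=[0, 0, 0, 0, 0, 0, 0, 0, 0, 0, 0, 0, 0, 0, 0, 0, 0], fingers=-1)

```text
time_s: 2.42
ee_pos: [383.4, -300.1, 22.9]
ee_rot: [-180.0, 0.0, 25.2]
force: [-0.1, -0.1, -0.5]
gripper_width: 91.3
gripper_force: 0.0
```

Call:
step_arm(linear=[[0, 0, 0], [0, 0, 0], [0, 0, 0], [0, 0, 0], [0, 0, 0], [0, 0, 0], [0, 0, 0], [0, 0, 0]], turn=[0, 0, 0, 0, 0, 0, 0, 0], fingers=1, force=20)

```text
time_s: 3.42
ee_pos: [383.5, -299.8, 23.2]
ee_rot: [-180.0, -0.0, 25.2]
force: [0.0, 0.7, 3.4]
gripper_width: 49.9
gripper_force: 20.0
```

Call:
step_arm(linear=[[0.0, 0.0, -0.04], [0.0, 0.0, -0.128], [0.0, 0.0, -0.217], [0.0, 0.0, -0.257], [0.027, -0.025, -0.257], [0.098, -0.093, -0.257], [0.202, -0.191, -0.257], [0.324, -0.308, -0.257], [0.453, -0.431, -0.257], [0.576, -0.547, -0.257], [0.679, -0.645, -0.257], [0.751, -0.713, -0.257], [0.777, -0.739, -0.257]], turn=[0, 0, 0, 0, 0, 0, 0, 0, 0, 0, 0, 0, 0])

```text
time_s: 5.05
ee_pos: [499.4, 1.9, 98.9]
ee_rot: [-179.9, 0.1, 25.3]
force: [-1.0, -0.8, -1.9]
gripper_width: 49.5
gripper_force: 20.0
```

```bash
python3 - <<'E'
from plan import plan
from workcell import env
s=env.state();print(s["ee_pos"],s["gripper_width"],s["force"])
B=(598,329);y=25.2;M=(458,108);N=(637.5,122.8)
plan((500,0,100,y),[(*B,100,y,10),(*B,36,y,5),(*B,31,y,3)])
plan((*B,31,y),[(*B,90,y,4),(*M,90,y,8),(*M,23,y,6)])
plan((*M,23,y),[(*M,80,y,4),(*N,80,y,7),(*N,36,y,4),(*N,31,y,3)])
E
```

```text
[499.43597442   1.85439771  98.945562  ] 49.48402109961057 [-0.96282497 -0.84666842 -1.94384869]
{"linear": [[0.021, -0.024, -0.0], [0.079, -0.089, -0.0], [0.165, -0.184, -0.0], [0.268, -0.3, -0.0], [0.381, -0.427, -0.0], [0.494, -0.553, -0.0], [0.598, -0.669, -0.0], [0.683, -0.764, -0.0], [0.741, -0.829, -0.0], [0.763, -0.853, -0.0], [0.763, -0.853, 0.022], [0.763, -0.853, 0.075], [0.763, -0.853, 0.138], [0.763, -0.853, 0.191], [0.763, -0.853, 0.213], [0.763, -0.853, 0.218], [0.763, -0.853, 0.226], [0.763, -0.853, 0.23]], "turn": [-0.0, -0.0, -0.0, -0.0, -0.0, -0.0, -0.0, -0.0, -0.0, -0.0, -0.0, -0.0, -0.0, -0.0, -0.0, -0.0, -0.0, -0.0]}
{"linear": [[0.0, 0.0, -0.031], [0.0, 0.0, -0.098], [0.0, 0.0, -0.166], [0.0, 0.0, -0.197], [-0.032, 0.02, -0.197], [-0.115, 0.073, -0.197], [-0.233, 0.148, -0.197], [-0.368, 0.234, -0.197], [-0.503, 0.32, -0.197], [-0.621, 0.395, -0.197], [-0.704, 0.448, -0.197], [-0.736, 0.468, -0.197], [-0.736, 0.468, -0.18], [-0.736, 0.468, -0.139], [-0.736, 0.468, -0.085], [-0.736, 0.468, -0.031], [-0.736, 0.468, 0.01], [-0.736, 0.468, 0.027]], "turn": [-0.0, -0.0, -0.0, -0.0, -0.0, -0.0, -0.0, -0.0, -0.0, -0.0, -0.0, -0.0, -0.0, -0.0, -0.0, -0.0, -0.0, -0.0]}
{"linear": [[0.0, 0.0, -0.03], [0.0, 0.0, -0.095], [0.0, 0.0, -0.16], [0.0, 0.0, -0.19], [0.031, 0.012, -0.19], [0.111, 0.042, -0.19], [0.221, 0.083, -0.19], [0.341, 0.127, -0.19], [0.451, 0.168, -0.19], [0.531, 0.198, -0.19], [0.562, 0.21, -0.19], [0.562, 0.21, -0.167], [0.562, 0.21, -0.117], [0.562, 0.21, -0.066], [0.562, 0.21, -0.043], [0.562, 0.21, -0.039], [0.562, 0.21, -0.031], [0.562, 0.21, -0.027]], "turn": [-0.0, -0.0, -0.0, -0.0, -0.0, -0.0, -0.0, -0.0, -0.0, -0.0, -0.0, -0.0, -0.0, -0.0, -0.0, -0.0, -0.0, -0.0]}
```

Call:
step_arm(linear=[[0.021, -0.024, 0], [0.079, -0.089, 0], [0.165, -0.184, 0], [0.268, -0.3, 0], [0.381, -0.427, 0], [0.494, -0.553, 0], [0.598, -0.669, 0], [0.683, -0.764, 0], [0.741, -0.829, 0], [0.763, -0.853, 0], [0.763, -0.853, 0.022], [0.763, -0.853, 0.075], [0.763, -0.853, 0.138], [0.763, -0.853, 0.191], [0.763, -0.853, 0.213], [0.763, -0.853, 0.218], [0.763, -0.853, 0.226], [0.763, -0.853, 0.23], [0.763, -0.853, 0.23]], turn=[0, 0, 0, 0, 0, 0, 0, 0, 0, 0, 0, 0, 0, 0, 0, 0, 0, 0, 0])

```text
time_s: 7.42
ee_pos: [598.3, 329.1, 31.4]
ee_rot: [180.0, -0.0, 25.2]
force: [-0.4, 1.4, -2.2]
gripper_width: 49.6
gripper_force: 20.0
```

```bash
python3 - <<'E'
from h import *
f=cams.grab_frame("side");crop(f,"pics/s1.png",180,260,300,360,5)
print(env.state()["force"])
E
```

```text
[ 0.71227765 -0.2490423  -2.18445763]
```

View pics/s1.png

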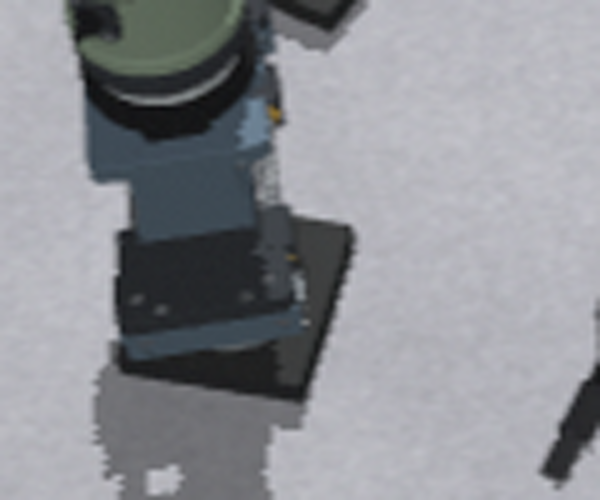

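The gripper sits over the big nest (around crop pixel (210,310)) and hides the motor. The force still shows its weight, so I'll lower it gently until it touches.

Call:
step_arm(linear=[[0, 0, 0.001], [0, 0, 0.002], [0, 0, 0.003], [0, 0, 0.003]], turn=[0, 0, 0, 0])

```text
time_s: 7.98
ee_pos: [598.4, 329.0, 31.2]
ee_rot: [180.0, -0.0, 25.2]
force: [-2.6, -0.7, 4.9]
gripper_width: 49.6
gripper_force: 20.0
```

Call:
step_arm(linear=[[0, 0, 0], [0, 0, 0], [0, 0, 0], [0, 0, 0], [0, 0, 0], [0, 0, 0]], turn=[0, 0, 0, 0, 0, 0], fingers=-1)

```text
time_s: 8.72
ee_pos: [598.2, 328.9, 30.2]
ee_rot: [180.0, 0.0, 25.2]
force: [0.2, -1.0, 0.3]
gripper_width: 91.4
gripper_force: 0.0
```

Call:
step_arm(linear=[[0, 0, -0.031], [0, 0, -0.098], [0, 0, -0.166], [0, 0, -0.2], [-0.032, 0.02, -0.2], [-0.115, 0.073, -0.2], [-0.233, 0.148, -0.2], [-0.368, 0.234, -0.2], [-0.503, 0.32, -0.2], [-0.621, 0.395, -0.2], [-0.704, 0.448, -0.2], [-0.736, 0.468, -0.2], [-0.736, 0.468, -0.18], [-0.736, 0.468, -0.139], [-0.736, 0.468, -0.085], [-0.736, 0.468, -0.031], [-0.736, 0.468, 0.01], [-0.736, 0.468, 0.024], [-0.736, 0.468, 0.024]], turn=[0, 0, 0, 0, 0, 0, 0, 0, 0, 0, 0, 0, 0, 0, 0, 0, 0, 0, 0])

```text
time_s: 11.1
ee_pos: [458.2, 108.1, 22.7]
ee_rot: [-180.0, 0.0, 25.2]
force: [0.2, -0.6, -0.8]
gripper_width: 91.1
gripper_force: 0.0
```

```bash
python3 - <<'E'
from h import *
a=cams.grab_frame("side")["color"];b=cams.grab_frame("top")["color"]
r=lambda i:cv2.resize(i,(390,340),interpolation=cv2.INTER_CUBIC)
cv2.imwrite("pics/m1.png",np.hstack([r(a[265:369,180:300]),r(b[140:265,180:324])]))
E
```

```text
(no output)
```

View pics/m1.png

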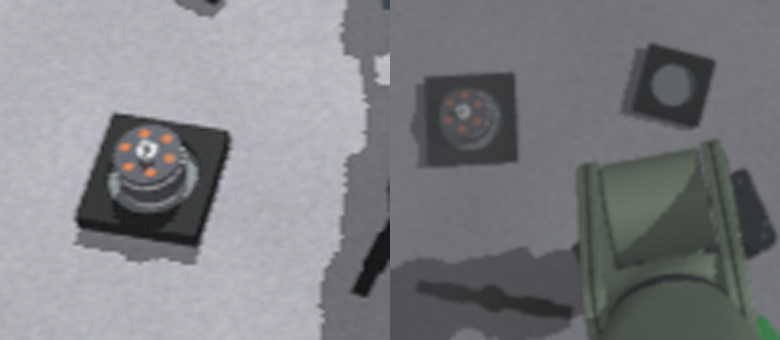

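The big motor stands upright inside its recess (left crop around (150,165)), with floor visible around it. Next is the small motor.

Call:
step_arm(linear=[[0, 0, 0], [0, 0, 0], [0, 0, 0], [0, 0, 0], [0, 0, 0], [0, 0, 0], [0, 0, 0], [0, 0, 0], [0, 0, 0], [0, 0, 0]], turn=[0, 0, 0, 0, 0, 0, 0, 0, 0, 0], fingers=1, force=15)

```text
time_s: 12.45
ee_pos: [458.1, 107.9, 23.0]
ee_rot: [180.0, 0.0, 25.2]
force: [0.1, 0.1, 0.1]
gripper_width: 29.5
gripper_force: 15.0
```

Call:
step_arm(linear=[[0.0, 0.0, -0.03], [0.0, 0.0, -0.095], [0.0, 0.0, -0.16], [0.0, 0.0, -0.19], [0.031, 0.012, -0.19], [0.111, 0.042, -0.19], [0.221, 0.083, -0.19], [0.341, 0.127, -0.19], [0.451, 0.168, -0.19], [0.531, 0.198, -0.19], [0.562, 0.21, -0.19], [0.562, 0.21, -0.167], [0.562, 0.21, -0.117], [0.562, 0.21, -0.066], [0.562, 0.21, -0.043], [0.562, 0.21, -0.039], [0.562, 0.21, -0.031], [0.562, 0.21, -0.028], [0.562, 0.21, -0.027], [0.562, 0.21, -0.027]], turn=[0, 0, 0, 0, 0, 0, 0, 0, 0, 0, 0, 0, 0, 0, 0, 0, 0, 0, 0, 0])

```text
time_s: 14.95
ee_pos: [637.6, 122.7, 31.3]
ee_rot: [180.0, -0.0, 25.2]
force: [-0.0, -0.2, -0.6]
gripper_width: 29.4
gripper_force: 15.0
```

Call:
step_arm(linear=[[0, 0, 0.001], [0, 0, 0.002], [0, 0, 0.003], [0, 0, 0.003]], turn=[0, 0, 0, 0])

```text
time_s: 15.45
ee_pos: [637.7, 122.7, 31.0]
ee_rot: [180.0, -0.0, 25.2]
force: [-0.4, -0.2, 4.9]
gripper_width: 29.1
gripper_force: 15.0
```

Call:
step_arm(linear=[[0, 0, 0], [0, 0, 0], [0, 0, 0], [0, 0, 0], [0, 0, 0], [0, 0, 0]], turn=[0, 0, 0, 0, 0, 0], fingers=-1)

```text
time_s: 16.2
ee_pos: [637.6, 122.7, 30.2]
ee_rot: [180.0, -0.0, 25.2]
force: [0.1, -0.7, 1.4]
gripper_width: 86.6
gripper_force: 0.0
```

```bash
python3 - <<'E'
from plan import plan
N=(637.5,122.8);B=(448.2,-121.3);O=(602.8,-344.3)
plan((*N,30.2,25.2),[(*N,95,25.2,3),(*B,95,130.8,16)])
plan((*B,23,130.8),[(*B,90,130.8,4),(*O,90,94.2,9),(*O,36,94.2,4),(*O,31,94.2,2)])
E
```

```text
{"linear": [[0.0, 0.0, -0.056], [0.0, 0.0, -0.16], [0.0, 0.0, -0.216], [-0.01, 0.005, -0.216], [-0.039, 0.02, -0.216], [-0.085, 0.043, -0.216], [-0.143, 0.073, -0.216], [-0.213, 0.108, -0.216], [-0.29, 0.148, -0.216], [-0.373, 0.19, -0.216], [-0.459, 0.234, -0.216], [-0.544, 0.277, -0.216], [-0.627, 0.32, -0.216], [-0.705, 0.359, -0.216], [-0.774, 0.395, -0.216], [-0.833, 0.424, -0.216], [-0.878, 0.447, -0.216], [-0.907, 0.462, -0.216], [-0.917, 0.468, -0.216]], "turn": [-0.0, -0.0, -0.0, -0.0033, -0.0126, -0.0271, -0.0458, -0.068, -0.0928, -0.1193, -0.1467, -0.174, -0.2005, -0.2253, -0.2475, -0.2663, -0.2807, -0.29, -0.2933]}
{"linear": [[0.0, 0.0, -0.035], [0.0, 0.0, -0.112], [0.0, 0.0, -0.188], [0.0, 0.0, -0.223], [-0.031, -0.003, -0.223], [-0.114, -0.012, -0.223], [-0.233, -0.025, -0.223], [-0.375, -0.04, -0.223], [-0.524, -0.056, -0.223], [-0.666, -0.071, -0.223], [-0.786, -0.084, -0.223], [-0.869, -0.092, -0.223], [-0.899, -0.096, -0.223], [-0.899, -0.096, -0.195], [-0.899, -0.096, -0.133], [-0.899, -0.096, -0.071], [-0.899, -0.096, -0.043], [-0.899, -0.096, -0.035], [-0.899, -0.096, -0.027]], "turn": [-0.0, -0.0, -0.0, -0.0, 0.0035, 0.0128, 0.0264, 0.0424, 0.0593, 0.0753, 0.0888, 0.0982, 0.1017, 0.1017, 0.1017, 0.1017, 0.1017, 0.1017, 0.1017]}
```

Call:
step_arm(linear=[[0.0, 0.0, -0.056], [0.0, 0.0, -0.16], [0.0, 0.0, -0.216], [-0.01, 0.005, -0.216], [-0.039, 0.02, -0.216], [-0.085, 0.043, -0.216], [-0.143, 0.073, -0.216], [-0.213, 0.108, -0.216], [-0.29, 0.148, -0.216], [-0.373, 0.19, -0.216], [-0.459, 0.234, -0.216], [-0.544, 0.277, -0.216], [-0.627, 0.32, -0.216], [-0.705, 0.359, -0.216], [-0.774, 0.395, -0.216], [-0.833, 0.424, -0.216], [-0.878, 0.447, -0.216], [-0.907, 0.462, -0.216], [-0.917, 0.468, -0.216], [-0.917, 0.468, -0.216]], turn=[0, 0, 0, -0.0033, -0.0126, -0.0271, -0.0458, -0.068, -0.0928, -0.1193, -0.1467, -0.174, -0.2005, -0.2253, -0.2475, -0.2663, -0.2807, -0.29, -0.2933, -0.2933])

```text
time_s: 18.7
ee_pos: [448.0, -121.4, 94.7]
ee_rot: [-180.0, -0.0, 130.7]
force: [-0.8, -0.7, -0.5]
gripper_width: 91.3
gripper_force: 0.0
```

```bash
python3 - <<'E'
from h import *
a=cams.grab_frame("side")["color"];b=cams.grab_frame("top")["color"]
r=lambda i:cv2.resize(i,(390,340),interpolation=cv2.INTER_CUBIC)
cv2.imwrite("pics/m2.png",np.hstack([r(a[160:264,200:320]),r(a[140:244,280:400])]))
E
```

```text
(no output)
```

View pics/m2.png

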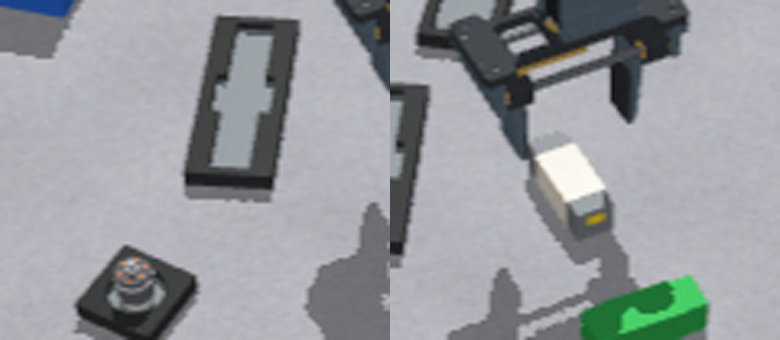

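The small motor is seated upright in its nest (left crop around (135,280)). The open fingers straddle the battery across its width, so I'll descend.

Call:
step_arm(linear=[[0, 0, 0.03], [0, 0, 0.08], [0, 0, 0.14], [0, 0, 0.19], [0, 0, 0.225], [0, 0, 0.24], [0, 0, 0.24]], turn=[0, 0, 0, 0, 0, 0, 0])

```text
time_s: 19.68
ee_pos: [448.4, -121.5, 22.9]
ee_rot: [-180.0, -0.0, 130.8]
force: [-0.1, -0.2, -0.4]
gripper_width: 91.4
gripper_force: 0.0
```

Call:
step_arm(linear=[[0, 0, 0], [0, 0, 0], [0, 0, 0], [0, 0, 0], [0, 0, 0], [0, 0, 0], [0, 0, 0], [0, 0, 0], [0, 0, 0], [0, 0, 0]], turn=[0, 0, 0, 0, 0, 0, 0, 0, 0, 0], fingers=1, force=25)

```text
time_s: 20.92
ee_pos: [448.3, -121.5, 23.1]
ee_rot: [-180.0, 0.0, 130.8]
force: [0.3, -0.8, 0.5]
gripper_width: 35.7
gripper_force: 25.0
```

Call:
step_arm(linear=[[0.0, 0.0, -0.035], [0.0, 0.0, -0.112], [0.0, 0.0, -0.188], [0.0, 0.0, -0.223], [-0.031, -0.003, -0.223], [-0.114, -0.012, -0.223], [-0.233, -0.025, -0.223], [-0.375, -0.04, -0.223], [-0.524, -0.056, -0.223], [-0.666, -0.071, -0.223], [-0.786, -0.084, -0.223], [-0.869, -0.092, -0.223], [-0.899, -0.096, -0.223], [-0.899, -0.096, -0.195], [-0.899, -0.096, -0.133], [-0.899, -0.096, -0.071], [-0.899, -0.096, -0.06], [-0.899, -0.096, -0.06]], turn=[0, 0, 0, 0, 0.0035, 0.0128, 0.0264, 0.0424, 0.0593, 0.0753, 0.0888, 0.0982, 0.1017, 0.1017, 0.1017, 0.1017, 0.1017, 0.1017])

```text
time_s: 23.18
ee_pos: [602.7, -344.2, 40.7]
ee_rot: [-180.0, -0.0, 94.2]
force: [0.3, 0.7, -1.3]
gripper_width: 35.8
gripper_force: 25.0
```

```bash
python3 - <<'E'
from h import *
a=cams.grab_frame("side")["color"];b=cams.grab_frame("top")["color"]
r=lambda i:cv2.resize(i,(390,340),interpolation=cv2.INTER_CUBIC)
cv2.imwrite("pics/m3.png",np.hstack([r(a[80:184,260:380]),r(b[140:244,390:510])]))
E
```

```text
(no output)
```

View pics/m3.png

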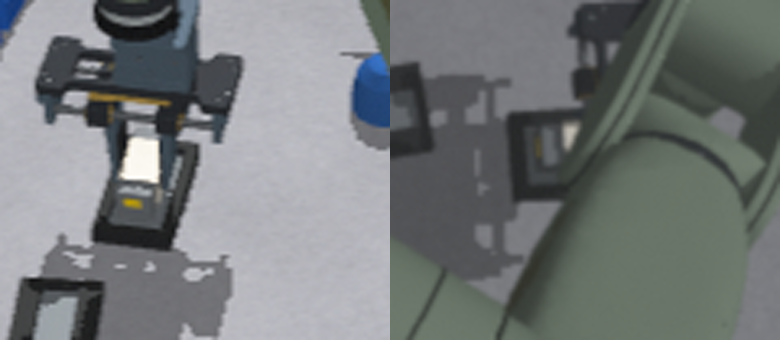

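The battery hangs just above the oblong recess and is aligned with it (left crop around (135,190)). I'll lower it slowly.

Call:
step_arm(linear=[[0, 0, 0.008], [0, 0, 0.016], [0, 0, 0.023], [0, 0, 0.029], [0, 0, 0.032], [0, 0, 0.033], [0, 0, 0.034], [0, 0, 0.034]], turn=[0, 0, 0, 0, 0, 0, 0, 0])

```text
time_s: 24.28
ee_pos: [602.7, -344.5, 31.1]
ee_rot: [180.0, 0.0, 94.2]
force: [-1.2, 1.1, -0.2]
gripper_width: 35.5
gripper_force: 25.0
```

Call:
step_arm(linear=[[0, 0, 0.001], [0, 0, 0.002], [0, 0, 0.002]], turn=[0, 0, 0])

```text
time_s: 24.65
ee_pos: [602.7, -344.5, 31.1]
ee_rot: [180.0, 0.0, 94.2]
force: [-2.7, 1.8, 4.9]
gripper_width: 35.7
gripper_force: 25.0
```

Call:
step_arm(linear=[[0, 0, 0], [0, 0, 0], [0, 0, 0], [0, 0, 0], [0, 0, 0], [0, 0, 0]], turn=[0, 0, 0, 0, 0, 0], fingers=-1)

```text
time_s: 25.4
ee_pos: [602.8, -344.5, 30.2]
ee_rot: [180.0, 0.0, 94.2]
force: [-0.5, -0.2, -0.1]
gripper_width: 90.5
gripper_force: 0.0
```

```bash
python3 - <<'E'
from plan import plan
O=(602.8,-344.3);P=(414.5,299);M=(470,-60);S=(623.3,-107.2)
plan((*O,30.2,94.2),[(*O,100,94.2,4),(*M,100,88,8)])
plan((*M,100,88),[(*P,100,82.4,10),(*P,23,82.4,6)])
plan((*P,23,82.4),[(*P,90,82.4,4)])
plan((*P,90,82.4),[(500,160,90,90,5),(*S,90,100.3,6),(*S,41,100.3,4)])
E
```

```text
{"linear": [[0.0, 0.0, -0.036], [0.0, 0.0, -0.116], [0.0, 0.0, -0.196], [0.0, 0.0, -0.233], [0.042, -0.016, -0.233], [0.153, -0.058, -0.233], [0.309, -0.118, -0.233], [0.489, -0.186, -0.233], [0.668, -0.254, -0.233], [0.825, -0.314, -0.233], [0.936, -0.356, -0.233], [0.978, -0.372, -0.233]], "turn": [-0.0, -0.0, -0.0, -0.0, 0.0007, 0.0027, 0.0054, 0.0086, 0.0118, 0.0145, 0.0165, 0.0172]}
{"linear": [[0.033, -0.006, -0.0], [0.124, -0.024, -0.0], [0.257, -0.049, -0.0], [0.419, -0.08, -0.0], [0.595, -0.113, -0.0], [0.771, -0.147, -0.0], [0.933, -0.178, -0.0], [1.066, -0.203, -0.0], [1.156, -0.22, -0.0], [1.189, -0.227, -0.0], [1.189, -0.227, 0.019], [1.189, -0.227, 0.067], [1.189, -0.227, 0.128], [1.189, -0.227, 0.19], [1.189, -0.227, 0.238], [1.189, -0.227, 0.257]], "turn": [0.0004, 0.0016, 0.0034, 0.0055, 0.0078, 0.0101, 0.0122, 0.0139, 0.0151, 0.0156, 0.0156, 0.0156, 0.0156, 0.0156, 0.0156, 0.0156]}
{"linear": [[0.0, 0.0, -0.035], [0.0, 0.0, -0.112], [0.0, 0.0, -0.188], [0.0, 0.0, -0.223]], "turn": [-0.0, -0.0, -0.0, -0.0]}
{"linear": [[-0.044, 0.036, -0.0], [-0.148, 0.121, -0.0], [-0.273, 0.223, -0.0], [-0.378, 0.308, -0.0], [-0.422, 0.344, -0.0], [-0.483, 0.383, -0.0], [-0.636, 0.48, -0.0], [-0.836, 0.606, -0.0], [-1.035, 0.733, -0.0], [-1.189, 0.83, -0.0], [-1.25, 0.869, -0.0], [-1.25, 0.869, 0.026], [-1.25, 0.869, 0.082], [-1.25, 0.869, 0.138], [-1.25, 0.869, 0.163]], "turn": [-0.0022, -0.0074, -0.0137, -0.0189, -0.0211, -0.0232, -0.0285, -0.0354, -0.0423, -0.0476, -0.0497, -0.0497, -0.0497, -0.0497, -0.0497]}
```

Call:
step_arm(linear=[[0.0, 0.0, -0.036], [0.0, 0.0, -0.116], [0.0, 0.0, -0.196], [0.0, 0.0, -0.233], [0.042, -0.016, -0.233], [0.153, -0.058, -0.233], [0.309, -0.118, -0.233], [0.489, -0.186, -0.233], [0.668, -0.254, -0.233], [0.825, -0.314, -0.233], [0.936, -0.356, -0.233], [0.978, -0.372, -0.233], [0.978, -0.372, -0.233]], turn=[0, 0, 0, 0, 0.0007, 0.0027, 0.0054, 0.0086, 0.0118, 0.0145, 0.0165, 0.0172, 0.0172])

```text
time_s: 27.02
ee_pos: [469.7, -59.6, 99.9]
ee_rot: [-180.0, 0.0, 88.1]
force: [0.7, -1.0, 0.2]
gripper_width: 91.0
gripper_force: 0.0
```

Call:
step_arm(linear=[[0.033, -0.006, 0], [0.124, -0.024, 0], [0.257, -0.049, 0], [0.419, -0.08, 0], [0.595, -0.113, 0], [0.771, -0.147, 0], [0.85, -0.17, 0], [0.9, -0.18, 0], [0.9, -0.18, 0]], turn=[0.0004, 0.0016, 0.0034, 0.0055, 0.0078, 0.0101, 0.0122, 0.0156, 0.0156])

```text
time_s: 28.15
ee_pos: [426.1, 212.4, 99.9]
ee_rot: [180.0, 0.0, 82.4]
force: [-0.4, 0.1, -0.2]
gripper_width: 91.5
gripper_force: 0.0
```

```bash
python3 - <<'E'
from h import *
from plan import plan
s=env.state();print(s["ee_pos"],s["ee_rot"])
a=np.radians(88);d=300*np.array([.9*np.cos(a)-.18*np.sin(a),.9*np.sin(a)+.18*np.cos(a)]);c=np.array([470,-60])+d;print(c)
P=(414.5,299);plan((*c,100,82.4),[(*P,100,82.4,5),(*P,23,82.4,6)])
a=cams.grab_frame("side")["color"];b=cams.grab_frame("top")["color"]
r=lambda i:cv2.resize(i,(390,340),interpolation=cv2.INTER_CUBIC)
cv2.imwrite("pics/m4.png",np.hstack([r(a[80:184,260:380]),r(b[140:244,390:510])]))
E
```

```text
[426.13059781 212.35858649  99.92947076] [1.79986670e+02 3.05276690e-03 8.24340618e+01]
[425.45575945 211.72009612]
{"linear": [[0.029, -0.008, -0.0], [0.1, -0.026, -0.0], [0.184, -0.048, -0.0], [0.254, -0.067, -0.0], [0.284, -0.075, -0.0], [0.284, -0.075, 0.019], [0.284, -0.075, 0.067], [0.284, -0.075, 0.128], [0.284, -0.075, 0.19], [0.284, -0.075, 0.238], [0.284, -0.075, 0.257]], "turn": [-0.0, -0.0, -0.0, -0.0, -0.0, -0.0, -0.0, -0.0, -0.0, -0.0, -0.0]}
```

View pics/m4.png

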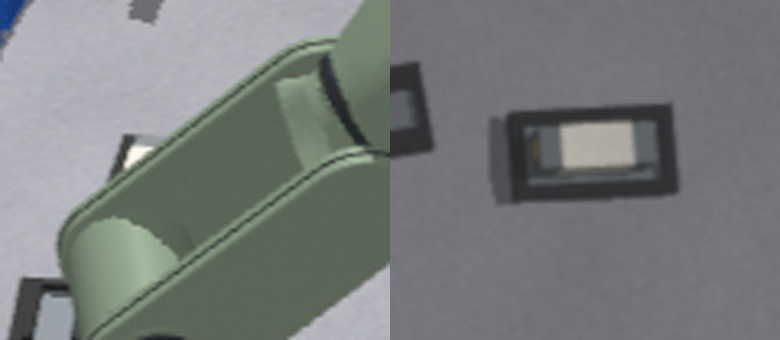

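The battery lies square in the oblong recess (right crop around (595,145)). Last is the propeller.

Call:
step_arm(linear=[[0.029, -0.008, 0], [0.1, -0.026, 0], [0.184, -0.048, 0], [0.254, -0.067, 0], [0.284, -0.075, 0], [0.284, -0.075, 0.019], [0.284, -0.075, 0.067], [0.284, -0.075, 0.128], [0.284, -0.075, 0.19], [0.284, -0.075, 0.238], [0.284, -0.075, 0.257], [0.284, -0.075, 0.257]], turn=[0, 0, 0, 0, 0, 0, 0, 0, 0, 0, 0, 0])

```text
time_s: 29.75
ee_pos: [414.6, 298.9, 22.7]
ee_rot: [-180.0, 0.0, 82.4]
force: [-0.3, -0.0, -0.3]
gripper_width: 91.5
gripper_force: 0.0
```

Call:
step_arm(linear=[[0, 0, 0], [0, 0, 0], [0, 0, 0], [0, 0, 0], [0, 0, 0], [0, 0, 0], [0, 0, 0], [0, 0, 0], [0, 0, 0], [0, 0, 0]], turn=[0, 0, 0, 0, 0, 0, 0, 0, 0, 0], fingers=1, force=15)

```text
time_s: 31.0
ee_pos: [414.7, 299.1, 23.0]
ee_rot: [180.0, 0.0, 82.4]
force: [-0.6, 0.6, 0.1]
gripper_width: 25.3
gripper_force: 15.0
```

Call:
step_arm(linear=[[0.0, 0.0, -0.035], [0.0, 0.0, -0.112], [0.0, 0.0, -0.188], [0.0, 0.0, -0.223], [0.0, 0.0, -0.223]], turn=[0, 0, 0, 0, 0])

```text
time_s: 31.62
ee_pos: [415.0, 299.4, 90.7]
ee_rot: [179.9, -0.1, 82.4]
force: [0.2, -0.7, -1.0]
gripper_width: 24.9
gripper_force: 15.0
```

Call:
step_arm(linear=[[-0.044, 0.036, 0], [-0.148, 0.121, 0], [-0.273, 0.223, 0], [-0.378, 0.308, 0], [-0.422, 0.344, 0], [-0.483, 0.383, 0], [-0.636, 0.48, 0], [-0.75, 0.55, 0], [-0.8, 0.6, 0], [-0.8, 0.6, 0]], turn=[-0.0022, -0.0074, -0.0137, -0.0189, -0.0211, -0.0232, -0.0285, -0.0354, -0.0423, -0.0497])

```text
time_s: 32.88
ee_pos: [561.5, 35.8, 88.7]
ee_rot: [-179.9, 0.0, 100.2]
force: [-0.5, 1.4, 0.1]
gripper_width: 25.2
gripper_force: 15.0
```

```bash
python3 - <<'E'
from h import *
from plan import plan
a=np.radians(82.4);t=(-.8,.6);d=300*np.array([t[0]*np.cos(a)+t[1]*np.sin(a),t[0]*np.sin(a)-t[1]*np.cos(a)]);c=np.array([414.5,299])+d;print(c,env.state()["ee_pos"],env.state()["ee_rot"])
S=(623.3,-107.2);plan((*c,90,100.3),[(*S,90,100.3,7),(*S,45,100.3,4)])
E
```

```text
[561.17726358  37.30212009] [561.48259545  35.7946523   88.67557004] [-1.79910941e+02  5.08597168e-03  1.00208916e+02]
{"linear": [[-0.028, 0.007, -0.0], [-0.101, 0.023, -0.0], [-0.201, 0.046, -0.0], [-0.31, 0.071, -0.0], [-0.41, 0.094, -0.0], [-0.483, 0.111, -0.0], [-0.511, 0.118, -0.0], [-0.511, 0.118, 0.023], [-0.511, 0.118, 0.075], [-0.511, 0.118, 0.127], [-0.511, 0.118, 0.15]], "turn": [-0.0, -0.0, -0.0, -0.0, -0.0, -0.0, -0.0, -0.0, -0.0, -0.0, -0.0]}
```

Call:
step_arm(linear=[[-0.028, 0.007, 0], [-0.101, 0.023, 0], [-0.201, 0.046, 0], [-0.31, 0.071, 0], [-0.41, 0.094, 0], [-0.483, 0.111, 0], [-0.511, 0.118, 0], [-0.511, 0.118, 0.023], [-0.511, 0.118, 0.075], [-0.511, 0.118, 0.127], [-0.511, 0.118, 0.15], [-0.511, 0.118, 0.15]], turn=[0, 0, 0, 0, 0, 0, 0, 0, 0, 0, 0, 0])

```text
time_s: 34.38
ee_pos: [622.8, -106.8, 44.0]
ee_rot: [-179.9, -0.0, 100.3]
force: [0.4, -0.5, -0.3]
gripper_width: 25.1
gripper_force: 15.0
```

```bash
python3 - <<'E'
from h import *
a=cams.grab_frame("side")["color"];b=cams.grab_frame("top")["color"]
r=lambda i:cv2.resize(i,(390,340),interpolation=cv2.INTER_CUBIC)
cv2.imwrite("pics/m5.png",np.hstack([r(a[140:244,220:340]),r(b[120:224,310:430])]))
E
```

```text
(no output)
```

View pics/m5.png

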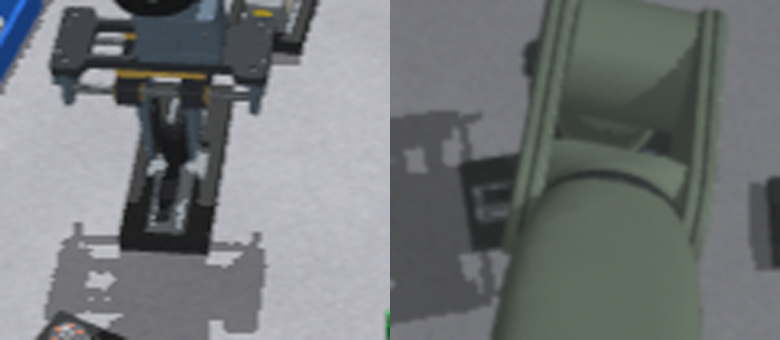

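The near blade lies over the middle of the slot (left crop around (168,200)), so I'll lower it.

Call:
step_arm(linear=[[0, 0, 0.01], [0, 0, 0.02], [0, 0, 0.03], [0, 0, 0.038], [0, 0, 0.043], [0, 0, 0.045], [0, 0, 0.046], [0, 0, 0.047], [0, 0, 0.047]], turn=[0, 0, 0, 0, 0, 0, 0, 0, 0])

```text
time_s: 35.6
ee_pos: [623.4, -107.2, 31.0]
ee_rot: [180.0, 0.0, 100.3]
force: [0.2, 0.0, 0.6]
gripper_width: 25.3
gripper_force: 15.0
```

Call:
step_arm(linear=[[0, 0, 0.001], [0, 0, 0.002], [0, 0, 0.002]], turn=[0, 0, 0])

```text
time_s: 35.98
ee_pos: [623.4, -107.2, 31.0]
ee_rot: [180.0, 0.0, 100.3]
force: [-1.7, 1.2, 4.3]
gripper_width: 25.3
gripper_force: 15.0
```

Contact at the expected height. I'll release, lift and move clear so the cameras can see.

Call:
step_arm(linear=[[0, 0, 0], [0, 0, 0], [0, 0, 0], [0, 0, 0], [0, 0, 0], [0, 0, 0], [0, 0, 0]], turn=[0, 0, 0, 0, 0, 0, 0], fingers=-1)

```text
time_s: 36.85
ee_pos: [623.3, -107.2, 30.3]
ee_rot: [180.0, 0.0, 100.3]
force: [0.5, -0.5, 0.8]
gripper_width: 90.3
gripper_force: 0.0
```

Call:
step_arm(linear=[[0, 0, -0.03], [0, 0, -0.1], [0, 0, -0.2], [0, 0, -0.3], [0, 0, -0.4], [0, 0, -0.5], [-0.1, 0, -0.5], [-0.2, 0, -0.5], [-0.35, -0.1, -0.5], [-0.5, -0.2, -0.5], [-0.65, -0.35, -0.5], [-0.8, -0.5, -0.5], [-0.9, -0.6, -0.5], [-0.95, -0.65, -0.5], [-0.95, -0.65, -0.5], [-0.95, -0.65, -0.5]], turn=[0, 0, 0, 0, 0, 0, 0, 0, 0, 0, 0, 0, 0, 0, 0, 0])

```text
time_s: 38.85
ee_pos: [483.2, -421.0, 180.4]
ee_rot: [180.0, -0.0, 100.3]
force: [0.7, 0.6, 0.4]
gripper_width: 91.4
gripper_force: 0.0
```

```bash
python3 - <<'E'
from h import *
a=cams.grab_frame("side")["color"];b=cams.grab_frame("top")["color"]
cv2.imwrite("pics/f1.png",np.vstack([cv2.resize(b[140:290,90:550],(780,254),interpolation=cv2.INTER_CUBIC),cv2.resize(np.hstack([a[100:330,180:330],a[130:360,180:330]]),(440,337),interpolation=cv2.INTER_CUBIC) if 0 else cv2.copyMakeBorder(cv2.resize(a[90:350,180:440],(340,340),interpolation=cv2.INTER_CUBIC),0,0,0,440,0)]))
E
```

```text
(no output)
```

View pics/f1.png

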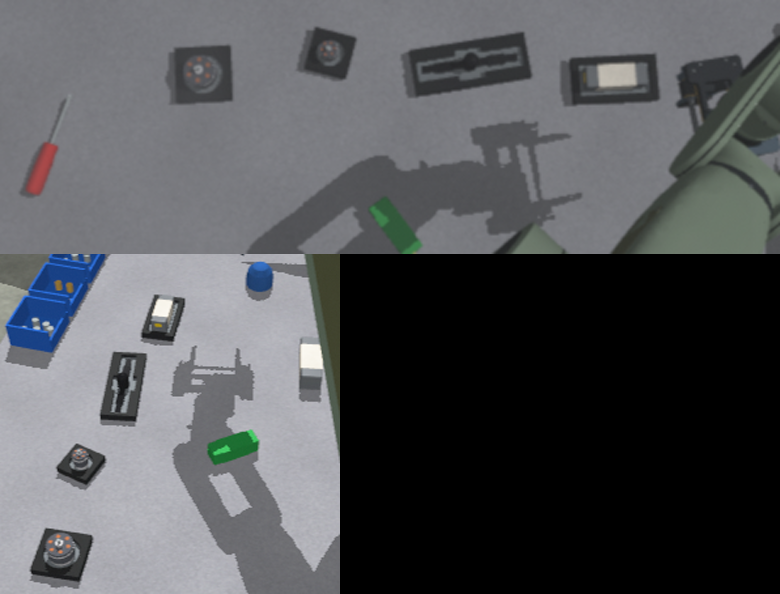

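All four parts are seated: big motor (200,72), small motor (329,53), propeller centred in its slot (470,62) and battery (615,76). The nose cap and screwdriver haven't moved.

```bash
python3 -c "
from workcell import env
print(env.job_done())"
```

```text
the job is handed in; nothing more can be done
None
```

The job is handed in at about 39 s of the 106 s limit: the final pictures show the big motor, small motor, battery and propeller each seated in its matching nest, with the nose cap and screwdriver where they were.

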